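# Reset the tripped dry-block heater

## Task

The dry-block heater has tripped. Using only the fingertips, push its yellow sliding guard to the left until it is fully open, reach down into the well and press the sunken red reset key fully in, let it come up again, and then push the guard back to the right until it is fully closed over the well. Grasp nothing, do not press the green start key, and leave the timer, the marker and the bottle where they are.

Things in the scene. Friction and masses are not known exactly. Their poses are not given: they have to be found in the camera images.
- heater: white dry-block heater, 170 (its x) x 220 (its y) mm, fixed to the bench. Origin: centre of its underside; z up, +x away from the robot, +y to its left. Its flat top deck is 45 mm above the bench. The metal block at its back (x = 29 to 81 mm) stands 15 mm above the deck
- channel (a point): a point on the deck at x = -12, y = 0 mm of the heater, axes as the heater's: middle of a straight channel, 61 mm wide between two grey rails 13 mm high, that runs along y the whole 220 mm of the deck and is open at both ends; its floor is the deck
- well_mouth (a point): centre of the mouth, level with the deck, of the square well in the channel's floor: 46 x 46 mm, 22 mm deep, with an orange rim, at x = -12, y = -35 mm of the heater; axes as the heater's
- guard (a joint): yellow guard that slides in the channel (slab 92 mm long along y, 58 wide, from 1 to 11 mm above the deck), m: 0 = closed, centred over the well; 0.08 = fully open, at its stop, slid to the heater's +y (left), its right end 11 mm past the well's edge. About 1.5 N of friction; stays where it is left. Starts between 0 and 0.04: the well wholly or partly covered
- guard_right_end (a point): middle of the guard's right-hand end face (towards the heater's -y), 6 mm above the deck; push here towards the heater's +y to open; moves with the guard; its axes are those of the heater
- guard_left_end (a point): middle of the guard's left-hand end face (towards the heater's +y), 6 mm above the deck; push here towards the heater's -y to close; moves with the guard; its axes are those of the heater
- key_top (a point): centre of the top of the red round reset key, 22 mm across, in the middle of the well; at rest 14 mm below the deck (31 mm above the bench) and 8 mm above the well's floor; moves with the key
- reset_key (a joint): travel of the red reset key, m: 0 = up, 0.005 = fully down; it is sprung (1.4 N to start, 4.9 N fully down) and comes up by itself when let go
- start_key_top (a point): centre of the top of the small green raised start key, 18 mm across, standing 6 mm proud of the deck in front of the channel (heater's x = -67.5, y = 65 mm); to be left alone
- start_key (a joint): travel of the green start key, m: 0 = up, 0.004 = fully down; sprung, 1 to 3 N
- timer: small white bench timer with three keys, 60 x 64 x 19 mm, loose, to the right of the heater; origin at the centre of its underside
- marker_black: marker pen with black cap, 137 x 11 x 12 mm, lying loose to the left of the heater; origin at the centre of its underside
- bottle_a: white screw-cap bottle, 66 mm across, 106 mm tall, loose, left of the heater beyond the marker; origin at the centre of its underside

How it is judged:
By the outcome, as a careful person would: the job done as asked, in the order asked, and still so for the second after the job is handed in, with the robot touching nothing.
It also fails if it takes over 51 s, if anything falls off the work surface, if the arm or the gripper's body presses on something with over 40 N, if the wrist force passes 120 N, or if a joint passes its speed limit or range.

## Robot

A 6-joint arm with a two-finger parallel gripper is mounted at the origin on a cart in front of the work surface, level with it; the furniture and walls round the work are solid. World frame = base frame: x ahead of the robot, y to its left, z up, the work surface at z = 0. Lengths are in mm, angles in rad, forces in N, time in s.
With the tool pointing down it reaches from about 300 to 875 mm from the base axis. Payload 4.2 kg.
Tool frame: the origin (TCP) lies at the very end of the fingers, on their centre line; the grasp point (between the pads) lies 19 mm behind it (arm.pinch_z is the distance from the TCP to the grasp point, in mm); z points along the fingers, y is the line along which they close (so a half turn about z gives the same grasp; the last joint's range is limited). The gripper opens to 85 mm and grips with 20 to 120 N. Pads are 22 mm wide; open, the fingers measure 114 mm over their backs; the gripper's body (76 mm by 85 mm) begins 54 mm behind the grasp point. The pads swing forward as they close: fully open they stand 13 mm farther back than shut.
Start: joints at [1.285, 0.32, 1.565, -0, 1.257, -0.02], TCP at [151.043, 554.822, 231.338] pointing down, gripper open.
Joint ranges: [-3.11, 3.11], [-0.84, 2.01], [0.21, 2.61], [-1.34, 4.49], [0.05, 2.63], [-2.56, 2.56]. Speed limits (rad/s): [2.57, 2.57, 3.14, 3.14, 3.14, 3.14].

## Interface

Orientations are given as [roll, pitch, yaw] about the fixed x, y, z axes, in that order (R = Rz(yaw) Ry(pitch) Rx(roll)).
In Python, from station import arm, viewer gives the robot as it stands. The module is installed in compiled form; this text tells all that it offers.
- The arm moves only by the tool apply_moves, never from a script. Its arguments are lists of equal length, an entry for each row: "rotation": the turn, a rotation vector about the world's x, y, z in degrees, a list of three; "dp": the shift along the world's x, y, z in m, a list of three; "fingers": the opening, from 0 (shut) to 1 (fully open). In form: {"rotation": [[wx, wy, wz], ...], "dp": [[tx, ty, tz], ...], "fingers": [fingers, ...]}. A call has 1 to 20 rows; each row is the pose to reach, as a shift and turn from the pose commanded when the call began; what a row does not reach only later rows make up. A row lasts 1/12 s, in which the tool goes at most 41.7 mm and 7.16 degrees, less where a joint would pass 70% of its speed; a pose out of reach is approached as far as the arm can. A call with a gripper value outside its range is refused whole. The fingers move at their own pace and stop on an object; "force" is the grip in N (left out, the last holds). Time passes only in rows, so rows that repeat a pose let the fingers close. It gives the time, the measured TCP pose, the force, the opening and the grip force at its end, in the units of the state.
- arm.get_obs(): the state, without advancing time (a new reading comes with each control period).
- viewer.grab_frame(name): name is "side" or "top" or "wrist"; returns (picture, depth): 480x640x3 uint8, red, green, blue; 480x640 float32, mm along the optical axis (not along the pixel's ray), 0 where there is no reading.
- viewer.camera_model(name): a dict with "mtx" (3x3 intrinsics, pixels), "D" ([k1, k2, p1, p2, k3] as OpenCV has them; the pictures are not rectified), "rvec" (rotation vector, rad) and "tvec" (3), from world to camera coordinates, as OpenCV has them. Camera axes: x right, y down, z forward; pixel columns grow to the right and rows downward; lengths in mm; the calibration is good to about 2 mm. A picture is of the moment at which its call begins: read the wrist's pose just before it. camera_model takes no time and is no camera call; for the wrist camera it gives the pose at the moment of the call.
- arm.job_done(): hands the job in; it is judged then, once.
The state is a dict: "clock": time; "q": joint angles; "joint_vel": joint speeds; "tau": joint torques, N m; "tool_pos": TCP position; "tcp_rot": TCP orientation; "force": force on the tool from outside, world axes, zero at the start; "moment": the same for the moment, N m; "opening": finger opening in mm; "grip_force": force on a finger pad.
Only numpy, scipy, OpenCV 4.12 (cv2) and the standard library are available. Lean on these libraries where they do the work, as an engineer would, in place of code of your own. Each camera call takes 0.05 s, during which the arm holds its last target. There are 200 camera calls.

## Working session

There is one attempt and no reset: what is moved stays moved. The work goes in short steps, Python scripts to look and compute and a tool call to move; the robot and the scene stay as the last step left them, time stands still between calls to the robot, and variables do not carry over. Pictures are saved under pics/ and viewed, at most 10 in all, crops included, and the job is handed in when it is done.

Besides the shell and the picture viewer there is one more tool, called after "Emit:" by a JSON object that holds its "fn" and its "kwargs". apply_moves: Moves the arm, as the interface text tells. Its arguments: {"type":"object","properties":{"rotation":{"type":"array","items":{"type":"array","items":{"type":"number"}}},"dp":{"type":"array","items":{"type":"array","items":{"type":"number"}}},"fingers":{"type":"array","items":{"type":"number"}},"force":{"type":"number"}},"required":["rotation","dp","fingers"]}

```bash
mkdir -p pics
cat > h.py <<'E'
import numpy as np, cv2
from station import arm, viewer
def ray(cam,uv):
    m=cam; R=cv2.Rodrigues(np.array(m["rvec"],float))[0]; t=np.array(m["tvec"],float).ravel()
    p=cv2.undistortPoints(np.array(uv,float).reshape(-1,1,2),np.array(m["mtx"],float),np.array(m["D"],float)).reshape(-1,2)
    d=np.c_[p,np.ones(len(p))]@R
    return -R.T@t,d
def onplane(cam,uv,z):
    o,d=ray(cam,uv); return o+d*((z-o[2])/d[:,2])[:,None]
def proj(cam,P):
    return cv2.projectPoints(np.array(P,float).reshape(-1,1,3),np.array(cam["rvec"],float),np.array(cam["tvec"],float),np.array(cam["mtx"],float),np.array(cam["D"],float))[0].reshape(-1,2)
E
python3 - <<'E'
from h import *
o=arm.get_obs(); print(o)
for n in("top","side"):
    im,d=viewer.grab_frame(n); cv2.imwrite(f"pics/{n}0.png",im[...,::-1]); np.save(f"pics/{n}0.npy",d)
    hsv=cv2.cvtColor(im,cv2.COLOR_RGB2HSV); m=viewer.camera_model(n)
    for c,lo,hi in(("yellow",(22,120,100),(35,255,255)),("orange",(8,130,100),(20,255,255)),("green",(45,100,50),(85,255,255)),("red",(0,150,80),(6,255,255))):
        k=cv2.inRange(hsv,lo,hi); cs,_=cv2.findContours(k,0,2)
        for q in sorted(cs,key=cv2.contourArea)[-2:]:
            if cv2.contourArea(q)>20: print(n,c,cv2.contourArea(q),cv2.minAreaRect(q),onplane(m,[cv2.minAreaRect(q)[0]],50).round(1))
E
```

```text
{'clock': 0.0, 'q': array([ 1.28501274e+00,  3.20298657e-01,  1.56570538e+00,  2.57471648e-06,
        1.25741614e+00, -1.99968376e-02]), 'joint_vel': array([-0.00058727, -0.0006343 ,  0.00096231, -0.001975  ,  0.00236988,
        0.00166247]), 'tau': array([-9.95864175e-04, -4.15505612e+01, -2.34170580e+01, -4.09303550e-05,
        7.75930588e-03,  2.41560321e-05]), 'tool_pos': array([150.89143053, 554.33499126, 230.46816316]), 'tcp_rot': array([-3.13976554e+00, -3.89896792e-05,  2.87580508e+00]), 'force': array([-1.21212386,  0.64438922, -0.62852618]), 'moment': array([-0.03553463, -0.04969614, -0.02364451]), 'grip_force': 0.0, 'opening': 85.65650237328433}
top yellow 841.0 ((526.5, 108.5), (33.0, 33.0), 90.0) [[ 750.3 -266.6   50. ]]
top yellow 1360.0 ((403.19287109375, 225.2005157470703), (30.208749771118164, 48.091758728027344), 85.91438293457031) [[528.2 -23.   50. ]]
top green 47.5 ((360.0, 257.5), (7.0, 8.0), 90.0) [[467.8  60.9  50. ]]
top green 3387.0 ((194.4837646484375, 111.15415954589844), (33.320762634277344, 111.55628967285156), 88.8982925415039) [[757.9 377.4  50. ]]
side yellow 347.5 ((227.0, 156.0), (18.0, 24.0), 90.0) [[ 750.3 -218.8   50. ]]
side yellow 626.0 ((310.66461181640625, 203.2917938232422), (26.616750717163086, 25.767812728881836), 87.1375961303711) [[527.9 -22.5  50. ]]
side orange 982.5 ((293.0, 60.5), (41.0, 50.0), 90.0) [[ 602.7 -827.5   50. ]]
side green 412.0 ((604.2262573242188, 22.62774085998535), (55.191505432128906, 12.986235618591309), 19.983104705810547) [[ -629.  -1219.3    50. ]]
side green 4453.5 ((171.23313903808594, 360.82305908203125), (43.99751281738281, 122.1736831665039), 12.994616508483887) [[758.5 419.2  50. ]]
side red 50.0 ((253.5, 35.0), (8.0, 15.0), 90.0) [[  762.  -1054.5    50. ]]
side red 124.5 ((351.0, 68.0), (8.0, 32.0), 0.0) [[ 402.9 -772.6   50. ]]
```

View pics/top0.png

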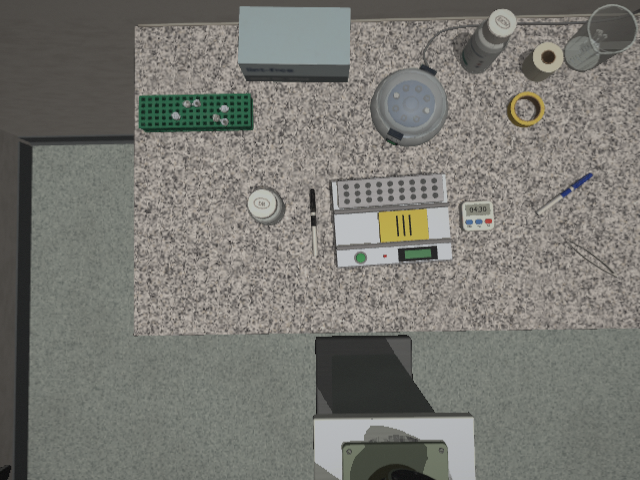

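View pics/side0.png

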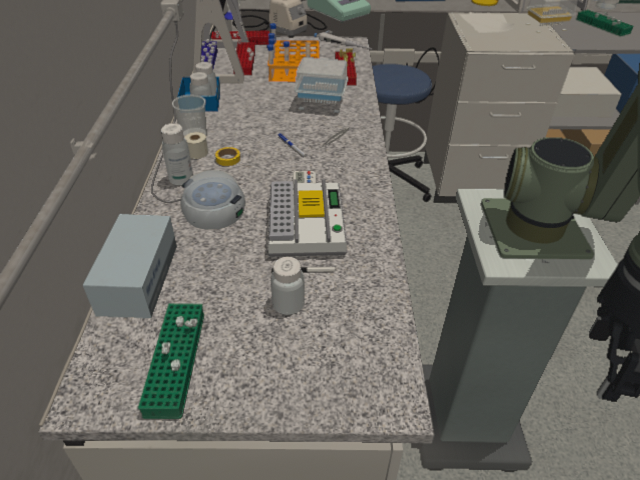

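The top view shows the heater at px (333–452, 175–266), turned about +3.5°. The guard is at (403,225), the green key at (360,258), and the timer sits to the right at (478,215). The side view agrees. I'll move above it, with the fingers shut and turned in line with the channel.

Emit:
{"fn": "apply_moves", "kwargs": {"rotation": [[0, 0, -4], [0, 0, -8], [0, 0, -12], [0, 0, -16], [0, 0, -20], [0, 0, -24], [0, 0, -28], [0, 0, -32], [0, 0, -36], [0, 0, -40], [0, 0, -44], [0, 0, -48], [0, 0, -52], [0, 0, -56], [0, 0, -60], [0, 0, -64], [0, 0, -68], [0, 0, -71], [0, 0, -71], [0, 0, -71]], "dp": [[0.02, -0.034, 0.003], [0.04, -0.068, 0.006], [0.06, -0.102, 0.009], [0.08, -0.136, 0.012], [0.1, -0.17, 0.015], [0.12, -0.204, 0.018], [0.14, -0.238, 0.021], [0.16, -0.272, 0.024], [0.18, -0.306, 0.027], [0.2, -0.34, 0.03], [0.22, -0.374, 0.033], [0.24, -0.408, 0.036], [0.26, -0.442, 0.039], [0.28, -0.476, 0.042], [0.3, -0.51, 0.045], [0.32, -0.544, 0.048], [0.34, -0.575, 0.05], [0.35, -0.595, 0.05], [0.35, -0.595, 0.05], [0.35, -0.595, 0.05]], "fingers": [0, 0, 0, 0, 0, 0, 0, 0, 0, 0, 0, 0, 0, 0, 0, 0, 0, 0, 0, 0]}}

```text
clock: 1.77
tool_pos: [501.0, -41.0, 280.6]
tcp_rot: [-3.14, -0.001, 1.635]
force: [0.4, -0.3, 0.1]
opening: -0.2
grip_force: 0.0
```

```bash
cat > look.py <<'E'
from h import *
import sys
o=arm.get_obs(); print(o["clock"],o["tool_pos"].round(1),o["tcp_rot"].round(4),o["force"].round(1),o["opening"])
m=viewer.camera_model("wrist"); im,d=viewer.grab_frame("wrist"); cv2.imwrite(f"pics/{sys.argv[1]}.png",im[...,::-1])
hsv=cv2.cvtColor(im,cv2.COLOR_RGB2HSV)
for c,lo,hi,z in(("yellow",(22,120,100),(35,255,255),56),("orange",(8,130,100),(20,255,255),45),("green",(45,100,50),(85,255,255),51),("red",(0,150,80),(6,255,255),31)):
    k=cv2.inRange(hsv,lo,hi); cs,_=cv2.findContours(k,0,2)
    for q in sorted(cs,key=cv2.contourArea)[-2:]:
        if cv2.contourArea(q)>80:
            b=cv2.boxPoints(cv2.minAreaRect(q)); print(c,cv2.contourArea(q),np.array(cv2.minAreaRect(q)[0]).round(),onplane(m,[cv2.minAreaRect(q)[0]],z).round(1)[0],onplane(m,b,z)[:,:2].round(1).tolist())
E
python3 look.py w1
```

```text
1.7667 [501.  -41.  280.6] [-3.1400e+00 -6.0000e-04  1.6347e+00] [ 0.4 -0.3  0.1] -0.23639642638943295
yellow 501.0 [521. 395.] [ 736.  -247.2   56. ] [[700.5, -259.4], [716.2, -205.1], [771.0, -235.2], [757.1, -292.1]]
yellow 6258.0 [349. 174.] [527.7 -19.8  56. ] [[500.3, -68.2], [496.5, 22.7], [553.2, 25.1], [561.6, -65.7]]
green 317.5 [286.  75.] [467.5  60.4  51. ] [[455.4, 59.8], [466.9, 71.4], [479.6, 60.9], [468.2, 49.0]]
green 360.5 [288. 206.] [474.  -53.2  51. ] [[468.2, -72.7], [466.9, -35.2], [479.7, -34.4], [481.5, -71.8]]
```

View pics/w1.png

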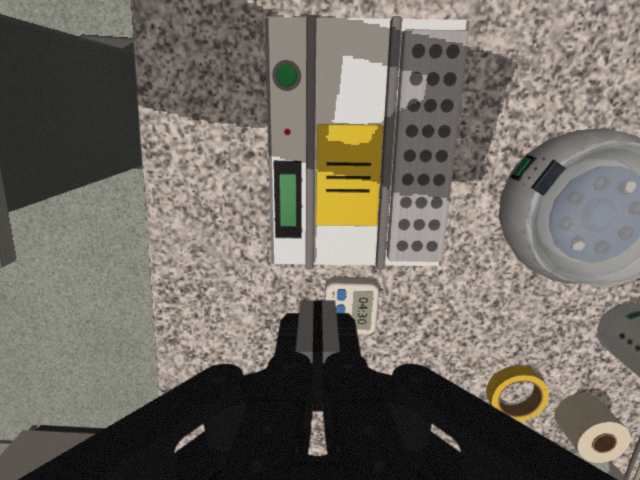

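The wrist view shows the guard at px (316–384, 125–227), the green key at (286,75), and the deck's right-hand edge at row ~265, with bare deck to the right of the guard.

Run:
```python
from h import *
m=viewer.camera_model("wrist")
print(onplane(m,[(316,125),(384,125),(379,227),(316,225)],56).round(1)[:,:2])
print(onplane(m,[(268,18),(466,22),(440,265),(273,265)],45).round(1)[:,:2], onplane(m,[(307,17),(315,17),(306,268),(313,268),(390,17),(401,17),(376,269),(386,269)],58).round(1)[:,:2])
print(viewer.camera_model("top")["tvec"])
im=cv2.imread("pics/w1.png"); hsv=cv2.cvtColor(im,cv2.COLOR_BGR2HSV)
k=cv2.inRange(hsv,(22,120,80),(35,255,255))
for u in(330,350,370):
    v=np.where(k[100:240,u])[0]+100; print(u,v.min(),v.max(),onplane(m,[(u,v.min()-.5),(u,v.max()+.5)],56)[:,:2].round(1).tolist())
for v in(140,175,210):
    u=np.where(k[v,250:450])[0]+250; print(v,u.min(),u.max(),onplane(m,[(u.min()-.5,v),(u.max()+.5,v)],56)[:,:2].round(1).tolist())
```

```text
[[495.2  22.1]
 [554.1  26. ]
 [560.2 -66.3]
 [501.  -68.2]]
[[ 450.   104.3]
 [ 614.1  112. ]
 [ 627.5 -105. ]
 [ 460.9 -115.9]] [[ 482.7  104.8]
 [ 489.1  105.2]
 [ 494.1 -111.5]
 [ 500.8 -111.1]
 [ 548.8  109.1]
 [ 557.6  109.7]
 [ 561.8 -108.1]
 [ 571.5 -107.5]]
[138.87064068 511.59961844 906.75434778]
330 124 224 [[507.2, 24.2], [514.1, -66.9]]
350 125 224 [[524.6, 24.5], [532.8, -65.6]]
370 125 225 [[541.9, 25.6], [551.6, -65.4]]
140 317 382 [[496.4, 9.5], [554.3, 13.3]]
175 317 379 [[498.4, -21.2], [555.2, -17.5]]
210 316 377 [[499.6, -53.8], [557.0, -50.0]]
```

Emit:
{"fn": "apply_moves", "kwargs": {"rotation": [[0, 0, 0], [0, 0, 0], [0, 0, 0], [0, 0, 0], [0, 0, 0], [0, 0, 0], [0, 0, 0], [0, 0, 0], [0, 0, 0], [0, 0, 0], [0, 0, 0], [0, 0, 0]], "dp": [[0.015, -0.025, -0.03], [0.03, -0.047, -0.06], [0.03, -0.047, -0.09], [0.03, -0.047, -0.12], [0.03, -0.047, -0.15], [0.03, -0.047, -0.175], [0.03, -0.047, -0.195], [0.03, -0.047, -0.21], [0.03, -0.047, -0.22], [0.03, -0.047, -0.227], [0.03, -0.047, -0.231], [0.03, -0.047, -0.231]], "fingers": [0, 0, 0, 0, 0, 0, 0, 0, 0, 0, 0, 0]}}

```text
clock: 2.82
tool_pos: [530.9, -86.7, 50.2]
tcp_rot: [-3.141, -0.0, 1.637]
force: [-0.4, -0.7, -0.7]
opening: 0.3
grip_force: 0.0
```

```bash
python3 look.py w2
```

```text
2.8167 [530.9 -86.7  50.2] [-3.1413e+00 -2.0000e-04  1.6374e+00] [-0.4 -0.7 -0.7] 0.33095196332300975
yellow 48428.5 [321. 140.] [527.5 -17.4  56. ] [[496.5, 20.8], [553.0, 24.5], [565.9, -64.6], [496.0, -69.2]]
green 2218.5 [171. 234.] [475.2 -54.8  51. ] [[467.0, -39.9], [481.0, -37.1], [484.1, -70.9], [468.9, -74.0]]
red 253.5 [149.  26.] [464.3  15.8  31. ] [[459.8, 15.9], [464.1, 19.8], [468.8, 15.7], [464.5, 11.7]]
```

View pics/w2.png

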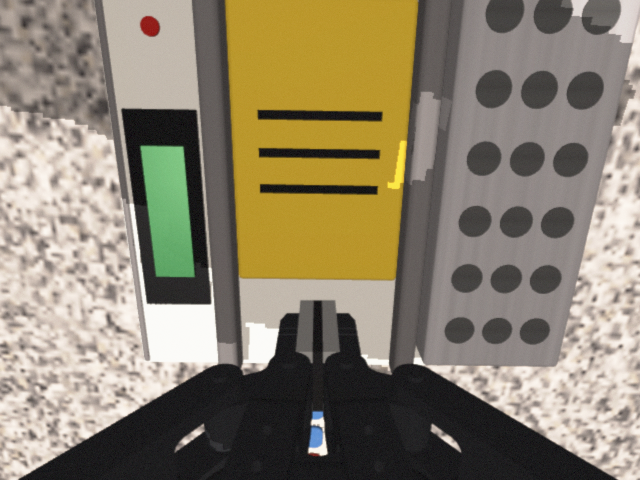

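The fingertips are centred in the channel at px (318,305). They sit about 10 mm clear of the guard's end, at row 278. I'll push it open.

Emit:
{"fn": "apply_moves", "kwargs": {"rotation": [[0, 0, 0], [0, 0, 0], [0, 0, 0], [0, 0, 0], [0, 0, 0], [0, 0, 0], [0, 0, 0], [0, 0, 0], [0, 0, 0], [0, 0, 0], [0, 0, 0], [0, 0, 0], [0, 0, 0], [0, 0, 0], [0, 0, 0], [0, 0, 0], [0, 0, 0], [0, 0, 0], [0, 0, 0]], "dp": [[0, 0.003, -0.0015], [-0.0003, 0.006, -0.0015], [-0.0005, 0.009, -0.0015], [-0.0007, 0.012, -0.0015], [-0.001, 0.016, -0.0015], [-0.0012, 0.02, -0.0015], [-0.0014, 0.024, -0.0015], [-0.0016, 0.028, -0.0015], [-0.0018, 0.032, -0.0015], [-0.002, 0.036, -0.0015], [-0.0023, 0.04, -0.0015], [-0.0025, 0.044, -0.0015], [-0.0028, 0.048, -0.0015], [-0.003, 0.052, -0.0015], [-0.0032, 0.056, -0.0015], [-0.0034, 0.06, -0.0015], [-0.0036, 0.064, -0.0015], [-0.0038, 0.067, -0.0015], [-0.004, 0.07, -0.0015]], "fingers": [0, 0, 0, 0, 0, 0, 0, 0, 0, 0, 0, 0, 0, 0, 0, 0, 0, 0, 0]}}

```text
clock: 4.45
tool_pos: [527.0, -16.8, 48.8]
tcp_rot: [-3.142, 0.0, 1.637]
force: [1.1, -2.1, 0.1]
opening: -0.1
grip_force: 0.8
```

Now small steps until it meets the stop.

Emit:
{"fn": "apply_moves", "kwargs": {"rotation": [[0, 0, 0], [0, 0, 0], [0, 0, 0], [0, 0, 0]], "dp": [[0, 0.001, 0], [-0.0001, 0.002, 0], [-0.0002, 0.003, 0], [-0.0002, 0.004, 0]], "fingers": [0, 0, 0, 0]}}

```text
clock: 4.78
tool_pos: [526.7, -13.2, 48.8]
tcp_rot: [-3.141, 0.0, 1.636]
force: [1.3, -1.8, -0.4]
opening: 0.1
grip_force: 0.8
```

```bash
python3 look.py w3
```

```text
4.7833 [526.7 -13.2  48.8] [-3.1415  0.      1.6365] [ 1.3 -1.8 -0.4] 0.12072734568488917
yellow 47000.0 [319. 165.] [523.5  47.9  56. ] [[491.0, -3.9], [493.0, 86.9], [549.9, 89.9], [561.3, -0.5]]
orange 880.0 [360. 338.] [545.3 -23.3  45. ] [[534.0, -8.6], [553.5, -7.3], [557.3, -38.9], [536.5, -40.2]]
orange 900.5 [274. 338.] [509.7 -25.6  45. ] [[499.3, -10.4], [519.2, -9.1], [520.9, -41.8], [499.7, -43.1]]
green 1766.5 [183. 358.] [474.  -33.2  51. ] [[466.0, -21.3], [480.6, -18.6], [482.5, -45.8], [467.2, -48.8]]
green 2320.5 [154. 112.] [468.3  61.1  51. ] [[455.7, 61.0], [468.4, 72.9], [481.0, 61.2], [468.3, 48.6]]
red 147.0 [171. 242.] [464.5   8.5  31. ] [[461.7, 11.2], [467.5, 11.6], [467.3, 5.8], [461.4, 5.4]]
```

View pics/w3.png

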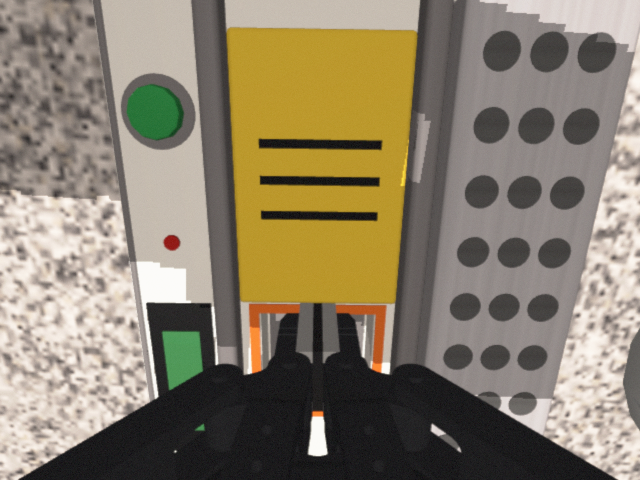

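The guard's end is at row ~302 and the orange rim starts at row ~305, so it isn't at the stop yet. The force is still only friction. I'll push further.

Emit:
{"fn": "apply_moves", "kwargs": {"rotation": [[0, 0, 0], [0, 0, 0], [0, 0, 0], [0, 0, 0], [0, 0, 0]], "dp": [[0, 0.001, 0], [-0.0001, 0.002, 0], [-0.0002, 0.003, 0], [-0.0002, 0.004, 0], [-0.0003, 0.005, 0]], "fingers": [0, 0, 0, 0, 0]}}

```text
clock: 5.25
tool_pos: [526.8, -11.9, 49.0]
tcp_rot: [3.141, 0.007, 1.641]
force: [1.4, -20.0, 0.0]
opening: -0.2
grip_force: 10.1
```

The stop is reached, with 20 N on the tool. I'll back off, rise and centre over the well.

Emit:
{"fn": "apply_moves", "kwargs": {"rotation": [[0, 0, 0], [0, 0, 0], [0, 0, 0], [0, 0, 0], [0, 0, 0], [0, 0, 0], [0, 0, 0], [0, 0, 0]], "dp": [[0, -0.008, 0], [0.001, -0.016, 0.003], [0.0015, -0.022, 0.01], [0.0018, -0.028, 0.016], [0.0018, -0.028, 0.012], [0.0018, -0.028, 0.006], [0.0018, -0.028, 0], [0.0018, -0.028, 0]], "fingers": [0, 0, 0, 0, 0, 0, 0, 0]}}

```text
clock: 5.92
tool_pos: [526.9, -35.7, 47.1]
tcp_rot: [-3.138, -0.001, 1.637]
force: [-1.0, -0.2, -0.2]
opening: -0.2
grip_force: 0.0
```

```bash
python3 look.py w4
```

```text
5.9167 [526.9 -35.7  47.1] [-3.1382e+00 -7.0000e-04  1.6369e+00] [-1.  -0.2 -0.2] -0.1741670916652759
yellow 43952.5 [326. 122.] [524.6  39.1  56. ] [[493.8, 71.2], [550.5, 74.9], [561.7, 0.6], [493.5, -4.0]]
orange 3223.0 [321. 312.] [528.1 -34.   45. ] [[499.7, -64.0], [499.4, -10.2], [553.7, -7.0], [560.0, -60.5]]
green 2817.0 [148.  37.] [468.5  60.7  51. ] [[455.5, 60.9], [468.0, 72.1], [481.5, 60.4], [468.9, 48.5]]
green 3600.0 [182. 334.] [474.9 -43.5  51. ] [[466.3, -22.2], [480.8, -19.5], [484.3, -66.9], [468.3, -70.1]]
red 174.5 [166. 184.] [464.5  10.8  31. ] [[461.7, 13.3], [467.6, 13.7], [467.3, 8.2], [461.4, 7.8]]
red 1137.5 [320. 291.] [527.9 -31.4  31. ] [[517.0, -40.0], [517.8, -22.0], [538.5, -22.9], [538.4, -41.1]]
```

View pics/w4.png

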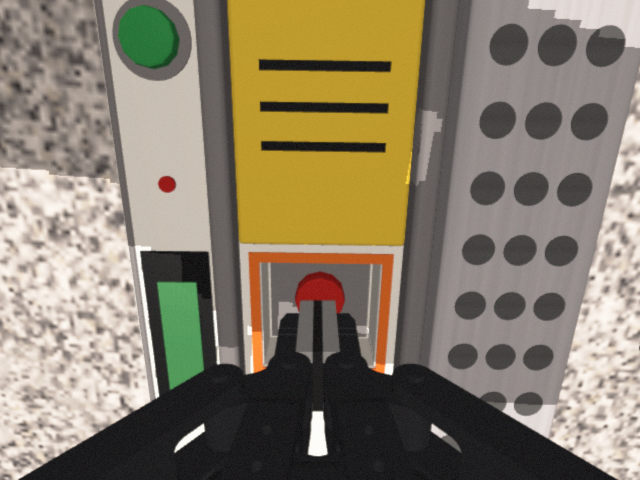

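The guard is clear of the well: its end is at row 243 and the rim at row 252. The red key is at (320,291), right under the fingertips. I'll press now.

Emit:
{"fn": "apply_moves", "kwargs": {"rotation": [[0, 0, 0], [0, 0, 0], [0, 0, 0], [0, 0, 0], [0, 0, 0], [0, 0, 0], [0, 0, 0], [0, 0, 0], [0, 0, 0]], "dp": [[0.001, 0.001, -0.003], [0.001, 0.001, -0.006], [0.001, 0.001, -0.009], [0.001, 0.001, -0.012], [0.001, 0.001, -0.014], [0.001, 0.001, -0.016], [0.001, 0.001, -0.018], [0.001, 0.001, -0.02], [0.001, 0.001, -0.02]], "fingers": [0, 0, 0, 0, 0, 0, 0, 0, 0]}}

```text
clock: 6.72
tool_pos: [529.3, -35.2, 28.8]
tcp_rot: [3.142, -0.0, 1.637]
force: [-0.3, 0.1, 3.3]
opening: 0.3
grip_force: 1.4
```

Emit:
{"fn": "apply_moves", "kwargs": {"rotation": [[0, 0, 0], [0, 0, 0], [0, 0, 0], [0, 0, 0], [0, 0, 0]], "dp": [[0, 0, -0.001], [0, 0, -0.002], [0, 0, -0.003], [0, 0, -0.004], [0, 0, -0.005]], "fingers": [0, 0, 0, 0, 0]}}

```text
clock: 7.13
tool_pos: [529.5, -35.2, 25.6]
tcp_rot: [3.141, 0.0, 1.637]
force: [-5.7, 0.9, 25.2]
opening: 0.3
grip_force: 12.8
```

The key is at its stop, with 25 N on the tool. I'll rise straight up so it can come back, then cross to the guard's left end.

Emit:
{"fn": "apply_moves", "kwargs": {"rotation": [[0, 0, 0], [0, 0, 0], [0, 0, 0], [0, 0, 0], [0, 0, 0], [0, 0, 0], [0, 0, 0], [0, 0, 0], [0, 0, 0], [0, 0, 0], [0, 0, 0], [0, 0, 0], [0, 0, 0], [0, 0, 0]], "dp": [[0, 0, 0.006], [0, 0, 0.014], [0, 0, 0.03], [0, 0, 0.05], [0, 0, 0.065], [-0.002, 0.03, 0.07], [-0.004, 0.065, 0.07], [-0.006, 0.1, 0.07], [-0.008, 0.13, 0.07], [-0.009, 0.146, 0.07], [-0.009, 0.146, 0.06], [-0.009, 0.146, 0.05], [-0.009, 0.146, 0.042], [-0.009, 0.146, 0.042]], "fingers": [0, 0, 0, 0, 0, 0, 0, 0, 0, 0, 0, 0, 0, 0]}}

```text
clock: 8.3
tool_pos: [518.7, 109.4, 63.4]
tcp_rot: [-3.137, 0.001, 1.635]
force: [-0.5, 0.3, 0.5]
opening: -0.1
grip_force: 0.0
```

```bash
python3 look.py w5
python3 - <<'E'
from h import *
im,d=viewer.grab_frame("top"); im2,_=viewer.grab_frame("side")
a=cv2.resize(im[160:280,300:460],(640,480),interpolation=2)
cv2.imwrite("pics/t5.png",a[...,::-1])
hsv=cv2.cvtColor(im,cv2.COLOR_RGB2HSV); m=viewer.camera_model("top")
for lo,hi,z in(((0,150,80),(6,255,255),31),((8,130,100),(20,255,255),45),((22,120,80),(35,255,255),56)):
    k=cv2.inRange(hsv,lo,hi); k[:160]=0;k[280:]=0;k[:,:330]=0;k[:,455:]=0; v,u=np.where(k); print(len(u)); 
    if len(u): print(u.min(),u.max(),v.min(),v.max(),onplane(m,[(u.mean(),v.mean())],z))
E
```

```text
8.3 [518.7 109.4  63.4] [-3.1366e+00  9.0000e-04  1.6354e+00] [-0.5  0.3  0.5] -0.09097824264317149
yellow 486.0 [265. 356.] [497.7  85.8  56. ] [[492.9, 93.4], [502.2, 94.0], [502.7, 78.0], [493.1, 77.3]]
yellow 649.0 [373. 357.] [544.   88.4  56. ] [[537.2, 95.9], [549.0, 96.7], [550.9, 80.7], [538.8, 79.9]]
82
404 413 221 230 [[528.81042488 -36.04703941  31.        ]]
103
396 425 211 238 [[532.51912644 -49.63692755  45.        ]]
40
354 377 239 243 [[498.42689851  44.49054955  56.        ]]
```

View pics/w5.png

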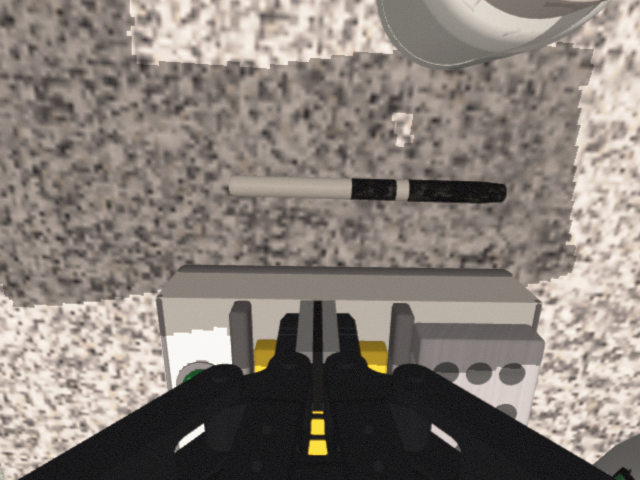

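View pics/t5.png

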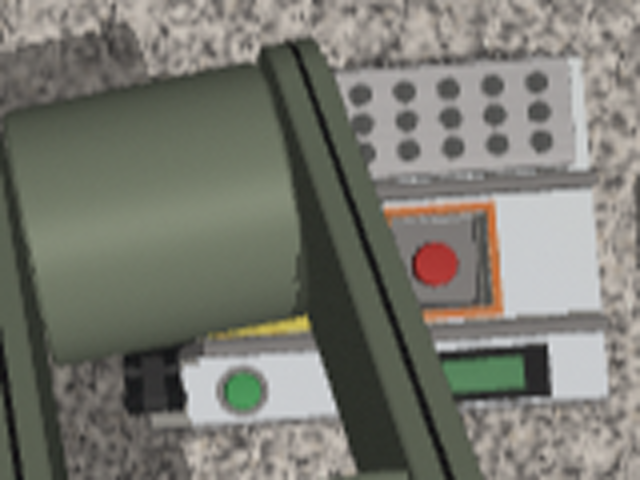

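The wrist view shows the guard's left end at row ~340, just behind the fingertips, with the marker untouched at (370,188). The top crop shows the red key up and the well fully open. I'll lower the fingers and push right.

Emit:
{"fn": "apply_moves", "kwargs": {"rotation": [[0, 0, 0], [0, 0, 0], [0, 0, 0], [0, 0, 0], [0, 0, 0], [0, 0, 0], [0, 0, 0]], "dp": [[0, 0.004, 0], [0, 0.004, 0], [0, 0.004, -0.005], [0, 0.004, -0.01], [0, 0.004, -0.013], [0, 0.004, -0.0145], [0, 0.004, -0.0145]], "fingers": [0, 0, 0, 0, 0, 0, 0]}}

```text
clock: 9.03
tool_pos: [520.0, 114.8, 50.7]
tcp_rot: [-3.14, 0.0, 1.637]
force: [-1.2, 0.0, -0.0]
opening: -0.0
grip_force: 0.0
```

Emit:
{"fn": "apply_moves", "kwargs": {"rotation": [[0, 0, 0], [0, 0, 0], [0, 0, 0], [0, 0, 0], [0, 0, 0], [0, 0, 0], [0, 0, 0], [0, 0, 0], [0, 0, 0], [0, 0, 0], [0, 0, 0], [0, 0, 0], [0, 0, 0], [0, 0, 0], [0, 0, 0], [0, 0, 0], [0, 0, 0], [0, 0, 0], [0, 0, 0], [0, 0, 0]], "dp": [[0, -0.003, -0.0015], [0.0004, -0.007, -0.0015], [0.0006, -0.011, -0.0015], [0.0009, -0.015, -0.0015], [0.0011, -0.019, -0.0015], [0.0013, -0.023, -0.0015], [0.0016, -0.028, -0.0015], [0.0019, -0.033, -0.0015], [0.0022, -0.038, -0.0015], [0.0025, -0.043, -0.0015], [0.0028, -0.048, -0.0015], [0.003, -0.053, -0.0015], [0.0033, -0.058, -0.0015], [0.0036, -0.063, -0.0015], [0.0039, -0.068, -0.0015], [0.0042, -0.073, -0.0015], [0.0044, -0.077, -0.0015], [0.0046, -0.081, -0.0015], [0.0048, -0.085, -0.0015], [0.005, -0.088, -0.0015]], "fingers": [0, 0, 0, 0, 0, 0, 0, 0, 0, 0, 0, 0, 0, 0, 0, 0, 0, 0, 0, 0]}}

```text
clock: 10.7
tool_pos: [525.3, 26.3, 49.8]
tcp_rot: [-3.141, 0.0, 1.637]
force: [-0.5, 2.0, 1.4]
opening: 0.1
grip_force: 0.8
```

Emit:
{"fn": "apply_moves", "kwargs": {"rotation": [[0, 0, 0], [0, 0, 0], [0, 0, 0], [0, 0, 0], [0, 0, 0], [0, 0, 0], [0, 0, 0]], "dp": [[0, -0.001, 0], [0.0001, -0.002, 0], [0.0002, -0.003, 0], [0.0002, -0.004, 0], [0.0003, -0.005, 0], [0.0003, -0.006, 0], [0.0004, -0.007, 0]], "fingers": [0, 0, 0, 0, 0, 0, 0]}}

```text
clock: 11.28
tool_pos: [525.6, 21.4, 49.8]
tcp_rot: [3.142, -0.003, 1.635]
force: [-1.5, 11.1, 0.8]
opening: -0.0
grip_force: 5.7
```

Emit:
{"fn": "apply_moves", "kwargs": {"rotation": [[0, 0, 0], [0, 0, 0]], "dp": [[0, -0.001, 0], [0, -0.0015, 0]], "fingers": [0, 0]}}

```text
clock: 11.45
tool_pos: [525.6, 21.3, 49.9]
tcp_rot: [3.141, -0.006, 1.634]
force: [-0.9, 15.8, 0.8]
opening: 0.1
grip_force: 7.8
```

It's firmly at the closed stop. I'll back off and rise, keeping back so the wrist camera can see it.

Emit:
{"fn": "apply_moves", "kwargs": {"rotation": [[0, 0, 0], [0, 0, 0], [0, 0, 0], [0, 0, 0], [0, 0, 0], [0, 0, 0], [0, 0, 0], [0, 0, 0], [0, 0, 0], [0, 0, 0], [0, 0, 0], [0, 0, 0], [0, 0, 0]], "dp": [[0, 0.006, 0], [0, 0.012, 0.002], [0, 0.014, 0.015], [0, 0.014, 0.04], [0, 0.014, 0.07], [0, 0.0, 0.1], [0, -0.03, 0.13], [0, -0.06, 0.16], [0, -0.09, 0.19], [0, -0.11, 0.22], [0, -0.12, 0.23], [0, -0.12, 0.23], [0, -0.12, 0.23]], "fingers": [0, 0, 0, 0, 0, 0, 0, 0, 0, 0, 0, 0, 0]}}

```text
clock: 12.53
tool_pos: [525.5, -101.6, 279.2]
tcp_rot: [-3.141, -0.0, 1.636]
force: [0.5, -0.0, -0.2]
opening: 0.1
grip_force: 0.0
```

```bash
python3 look.py w6
```

```text
12.5333 [ 525.5 -101.6  279.2] [-3.1414e+00 -3.0000e-04  1.6357e+00] [ 0.5 -0.  -0.2] 0.08293434362413821
yellow 2276.5 [510. 354.] [ 737.7 -256.2   56. ] [[696.4, -253.5], [739.3, -211.9], [779.5, -258.8], [736.1, -303.5]]
yellow 7069.5 [326. 119.] [528.8 -34.2  56. ] [[501.7, -83.1], [497.6, 7.2], [553.8, 10.8], [562.6, -79.1]]
```

View pics/w6.png

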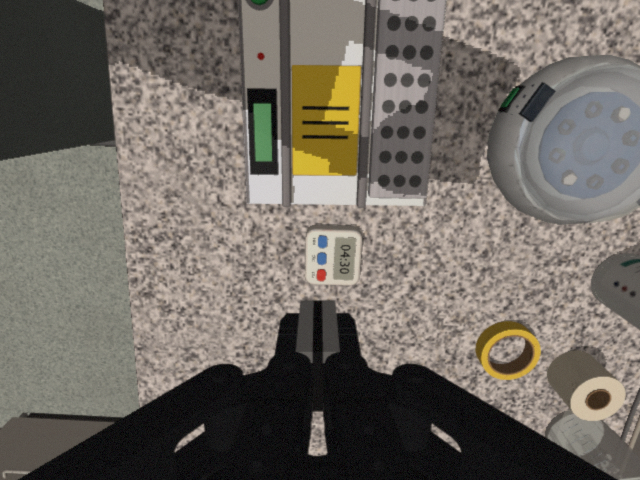

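The guard (px 291–360, 65–175) is closed over the well, centred at y ≈ −35. The timer is in place and the arm is clear, so I'll hand it in.

```bash
python3 -c "
from station import arm
print(arm.job_done())"
```

```text
the job is handed in; nothing more can be done
None
```

I pushed the guard open to its stop, pressed the reset key fully in and let it come up, then pushed the guard closed to its stop and handed the job in at about 12.5 s; the judging result was not shown.

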